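Set a step attenuator to its third click

ROBOT

A 6-joint arm with a two-finger parallel gripper is mounted at the origin on the work surface. World frame = base frame: x ahead of the robot, y to its left, z up, the work surface at z = 0. Lengths are in mm, angles in rad, forces in N, time in s.
With the tool pointing down it reaches from about 350 to 975 mm from the base axis. Payload 7.1 kg.
Tool frame: the origin (TCP) lies midway between the tips of the shut fingers; the grasp point (between the pads) lies 19 mm behind it (ctrl.grasp_offset is the distance from the TCP to the grasp point, in mm); z points along the fingers, y is the line along which they close (so a half turn about z gives the same grasp; the last joint's range is limited). The gripper opens to 88 mm and grips with 3 to 60 N. Pads are 20 mm wide; open, the fingers measure 115 mm over their backs; the gripper's body (75 mm by 178 mm) begins 61 mm behind the grasp point.
Start: joints at [-1.325, 0.423, 1.63, -0, 1.089, -0.019], TCP at [163.591, -603.194, 222.675] pointing down, gripper open.
Joint ranges: [-3, 3], [-0.9, 2.11], [0.09, 2.58], [-1.31, 4.45], [0.11, 2.69], [-2.54, 2.54]. Speed limits (rad/s): [2.39, 2.39, 3.01, 3.14, 3.14, 3.14].

INTERFACE

Orientations are given as a rotation vector (axis times angle).
In Python, from workcell import ctrl gives the robot as it stands. The module is installed in compiled form; this text tells all that it offers.
- The arm moves only by the tool servo_tool, never from a script. Its argument "rows" is a list of rows, each a list of 7 numbers: the turn, a rotation vector about the tool's x, y, z as a fraction of full scale, then the shift along the tool's x, y, z as a fraction of full scale, then the finger opening in mm, from 0 to 87.8. A call has 1 to 10 rows; each row is the pose to reach, as a shift and turn from the pose commanded when the call began, along the tool's axes at that moment; what a row does not reach only later rows make up. Full scale, the value 1, is 20 cm for a shift and 1.5 rad for a turn. A row lasts 1/8 s, in which the tool goes at most 62.5 mm and 10.7 degrees, less where a joint would pass 70% of its speed; a pose out of reach is approached as far as the arm can. A call with a number of a shift or a turn outside -1 to 1 is refused whole. A call with a gripper value outside its range is refused whole. The fingers move at their own pace and stop on an object; the grip force is fixed at half the most. Time passes only in rows, so rows that repeat a pose let the fingers close. It gives the time, the measured TCP pose, the force, the opening and the grip force at its end, in the units of the state.
- ctrl.get_obs(): the state, without advancing time (a new reading comes with each control period).
- ctrl.get_image(name): name is "scene" or "side" or "wrist"; returns (picture, depth): 384x512x3 uint8, red, green, blue; 384x512 float32, mm along the optical axis (not along the pixel's ray), 0 where there is no reading.
- ctrl.camera_info(name): a dict with "intrinsics" (3x3 intrinsics, pixels), "R" (3x3) and "t" (3): a world point X has camera coordinates R X + t. Camera axes: x right, y down, z forward; pixel columns grow to the right and rows downward; lengths in mm; the calibration is good to about 2 mm. The wrist camera is an equidistant fisheye: a pixel r from the principal point sees the ray r / f radians off the axis. A picture is of the moment at which its call begins: read the wrist's pose just before it. camera_info takes no time and is no camera call; for the wrist camera it gives the pose at the moment of the call.
- ctrl.close_job(): hands the job in; it is judged then, once.
The state is a dict: "t": time; "qpos": joint angles; "qvel": joint speeds; "joint_torque": joint torques, N m; "ee_pos": TCP position; "orientation": TCP orientation; "ft_force": force on the tool from outside, world axes, zero at the start; "moment": the same for the moment, N m; "width": finger opening in mm; "grasp_force": force on a finger pad.
Only numpy, scipy, OpenCV 4.12 (cv2) and the standard library are available. Lean on these libraries where they do the work, as an engineer would, in place of code of your own. Each camera call takes 0.05 s, during which the arm holds its last target. There are 200 camera calls.

TASK

Slide the lever of the step attenuator back to its zero end, then push it forward again click by click and leave it sitting in the third click from zero, never letting it go on to the fourth. Work gently and only by pushing the lever with your fingertips, without pinching it, and leave the other things on and around the instrument where they are.

Things in the scene. Friction and masses are not known exactly. Their poses are not given: they have to be found in the camera images.
- attenuator: beige bench instrument, fixed, 190 x 250 x 70 mm (own x, y, z). Origin: centre of its underside, on the table. Two brass sockets on its -x face. Flat top panel 70.5 mm above the table, with a dark slot along its own y, 20 mm to the -x side of the middle, in which the lever slides. Its own +y is forward, away from zero.
- zero_mark (a point): fixed point on the panel, in the slot, under the lever's centre when it is at zero (45 mm to the -y side of the panel's middle). On the slot's -x side six dark cross lines mark zero and clicks one to five, 18 mm apart; zero's line is twice as long. A steel ridge 5 mm high, 40 x 6 mm, crosses the slot line 20 mm beyond zero (-y). Axes as the instrument's.
- attenuator_lever (a joint): lever travel in m: 0 at zero, growing to the instrument's +y; clicks (sprung notches) at 0.018, 0.036, 0.054 (third), 0.072, 0.090. Starts in the first or second. Leaving a notch takes 6 to 9 N, falling to none half-way (9 mm on); from there it snaps by itself into the next, ahead of the finger, and stays. Beyond zero a spring resists with 11 to 16 N for 5 mm (it comes back), then a hard stop.
- lever_top (a point): centre of the top face of the lever's grey upright paddle. The paddle is 26 mm across the slot (instrument's x), 12 mm thick along the slot (instrument's y), its underside 4 mm and its top 38 mm above the top panel. Axes as the instrument's.
- adapter: loose brass and steel coaxial adapter standing on the instrument's top panel on the +x side of the slot, 20 mm diameter, 34 mm high; origin at the centre of its underside. To be left alone.
- screwdriver: loose screwdriver, 170 mm long, lying on the table on the instrument's -y side; origin under its middle. To be left alone.
- cup: loose white open plastic cup, 64 mm diameter, 60 mm high, on the table on the instrument's +y side; origin at the centre of its underside. To be left alone.
- probe_box: loose black box, 70 x 50 x 30 mm, on the table on the instrument's +y side, nearer the robot than the cup; origin at the centre of its underside. To be left alone.

How it is judged:
By the outcome, as a careful person would: the job done as asked, in the order asked, and still so for the second after the job is handed in, with the robot touching nothing.
It also fails if it takes over 64 s, if anything falls off the work surface, if the arm or the gripper's body presses on something with over 40 N, if the wrist force passes 120 N, or if a joint passes its speed limit or range.

## Working session

There is one attempt and no reset: what is moved stays moved. The work goes in short steps, Python scripts to look and compute and a tool call to move; the robot and the scene stay as the last step left them, time stands still between calls to the robot, and variables do not carry over. Pictures are saved under pics/ and viewed, at most 10 in all, crops included, and the job is handed in when it is done.

Besides the shell and the picture viewer there is one more tool, called after "Call:" as name(argument=value, ...), one argument or row to a line, values as JSON. servo_tool: Moves the arm, as the interface text tells. Its arguments: {"type":"object","properties":{"rows":{"type":"array","items":{"type":"array","items":{"type":"number"}}}},"required":["rows"]}

```bash
mkdir -p pics
cat > h.py <<'E'
from workcell import ctrl
import numpy as np, cv2
from scipy.spatial.transform import Rotation as Ro
def px2w(cam,u,v,depth=None,z=None):
    c=ctrl.camera_info(cam);K=c["intrinsics"];R=np.array(c["R"]);t=np.array(c["t"])
    d=np.linalg.inv(K)@np.array([u,v,1.])
    o=-R.T@t; w=R.T@d
    s=depth if z is None else (z-o[2])/w[2]
    return o+s*w
E
python3 - <<'E'
from h import *
for n in("scene","side"):
    p,d=ctrl.get_image(n);cv2.imwrite(f"pics/{n}.png",p[:,:,::-1]);np.save(f"{n}.npy",d);cv2.imwrite(f"{n}raw.png",p[:,:,::-1])
    c=ctrl.camera_info(n);print(n,-np.array(c["R"]).T@c["t"])
o=ctrl.get_obs();print(o["t"],o["ee_pos"],o["orientation"],Ro.from_rotvec(o["orientation"]).as_matrix().round(3),o["width"])
E
```

```text
scene [1028.13769909   48.60508365  605.76106266]
side [ 422.78866309 -613.51100776  795.70661651]
0.1 [ 163.49171935 -602.73811347  222.01577944] [-3.11276737e+00 -4.14658226e-01  2.66031543e-04] [[ 0.965  0.262 -0.   ]
 [ 0.262 -0.965  0.001]
 [ 0.    -0.001 -1.   ]] 87.74688781859186
```

View pics/scene.png

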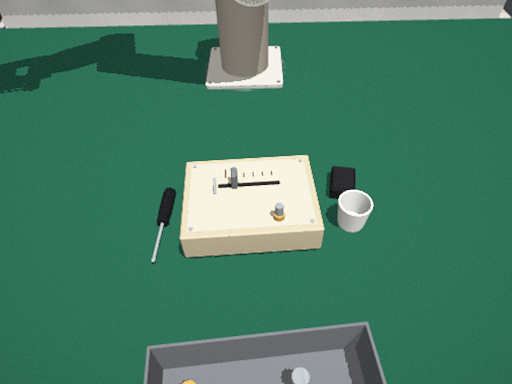

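View pics/side.png

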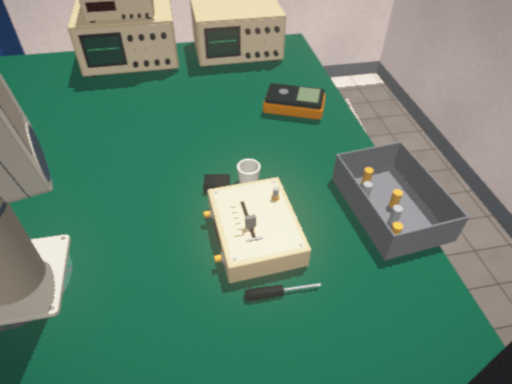

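The scene view shows the instrument at about (250,200), its lever at (234,178) and the slot running from (219,185) to (280,182). The ridge is at (215,186) and the adapter at (279,212). I'll enlarge both views.

Run:
```python
import cv2
a=cv2.imread("sceneraw.png")[150:255,175:330];cv2.imwrite("pics/c1.png",cv2.resize(a,None,fx=5,fy=5,interpolation=cv2.INTER_CUBIC))
a=cv2.imread("sideraw.png")[175:280,200:320];cv2.imwrite("pics/c2.png",cv2.resize(a,None,fx=5,fy=5,interpolation=cv2.INTER_CUBIC))
```

```text
(no output)
```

View pics/c1.png

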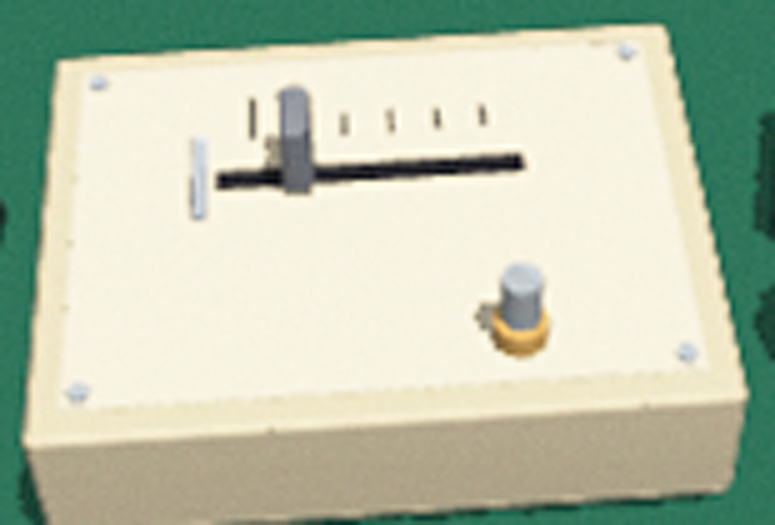

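View pics/c2.png

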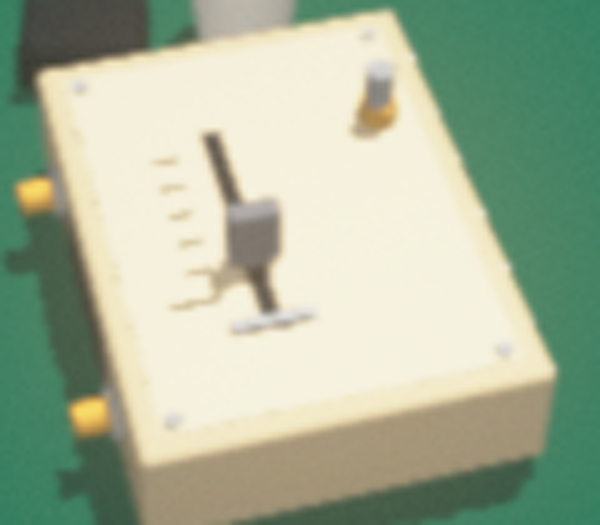

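The lever's foot, at (298,180) in c1, lines up with the first-click line, between zero (252,118) and two (344,124). So it is at click one. Next I'll compute the poses.

Run:
```python
from h import *
def S(u,v,z=70.5): return px2w("scene",175+(u+.5)/5-.5,150+(v+.5)/5-.5,z=z)[:2]
def D(u,v,z=70.5): return px2w("side",200+(u+.5)/5-.5,175+(v+.5)/5-.5,z=z)[:2]
for nm,F,P in (("scene",S,dict(c=[(57,60),(665,27),(748,400),(25,442)],slot=[(217,181),(523,161)],marks=[(252,118),(344,124),(391,121),(437,118),(483,115)])),
 ("side",D,dict(c=[(148,465),(38,72),(393,12),(555,373)],slot=[(270,310),(211,135)],marks=[(190,305),(190,244),(180,216),(173,188),(164,161)]))):
    c=np.array([F(*p) for p in P["c"]]);print(nm,"corners",c.round(1).tolist(),"centre",c.mean(0).round(1))
    print(" sides",np.linalg.norm(np.roll(c,-1,0)-c,axis=1).round(1))
    ey=(c[1]-c[0])+(c[2]-c[3]);print(" yaw",np.degrees(np.arctan2(-ey[0],ey[1])).round(2))
    s=np.array([F(*p) for p in P["slot"]]);e=s[1]-s[0];print(" slot",s.round(1).tolist(),"yaw",np.degrees(np.arctan2(-e[0],e[1])).round(2))
    m=np.array([F(*p) for p in P["marks"]]);print(" marks",m.round(1).tolist())
print("lever top scene",S(295,95,108.5),"side",D(255,205,108.5))
print("adapter top scene",S(522,275,104.5),"side",D(381,70,104.5))
```

```text
scene corners [[473.9, -104.6], [460.0, 142.9], [646.5, 154.2], [659.9, -92.4]] centre [560.1  25. ]
 sides [247.9 186.9 247.  186.4]
 yaw 3.15
 slot [[541.5, -35.1], [533.4, 81.8]] yaw 3.93
 marks [[508.3, -23.6], [512.3, 12.7], [511.1, 31.1], [509.8, 49.1], [508.5, 67.1]]
side corners [[472.7, -109.2], [454.5, 137.7], [641.7, 147.4], [656.7, -95.6]] centre [556.4  20.1]
 sides [247.5 187.5 243.5 184.6]
 yaw 3.88
 slot [[539.8, -36.4], [532.7, 77.4]] yaw 3.58
 marks [[504.7, -26.5], [510.8, 9.6], [509.1, 27.8], [508.7, 46.1], [507.3, 64.5]]
lever top scene [533.70801083  -3.1983264 ] side [538.82138041  -5.74481852]
adapter top scene [617.65720103  77.14276255] side [615.977697   72.4673614]
```

Call:
servo_tool(
  rows=[
    [0,0,-0.912,1,-0.967,0,0],
    [0,0,-0.912,1,-0.967,0,0],
    [0,0,-0.912,1,-0.967,0,0],
    [0,0,-0.912,1,-0.967,0,0],
    [0,0,-0.912,1,-0.967,0,0],
    [0,0,-0.912,1,-0.967,0,0],
    [0,0,-0.912,1,-0.967,0,0],
    [0,0,-0.912,1,-0.967,0,0],
    [0,0,-0.912,1,-0.967,0,0],
    [0,0,-0.912,1,-0.967,0,0],
  ],
)

```text
t: 1.35
ee_pos: [305.9, -364.1, 222.6]
orientation: [-2.153, -2.288, -0.0]
ft_force: [-0.2, -0.8, 0.7]
width: 0.7
grasp_force: 0.0
```

```bash
cat >> h.py <<'E'
YAW=np.radians(3.6);EY=np.array([-np.sin(YAW),np.cos(YAW),0]);EX=np.array([np.cos(YAW),np.sin(YAW),0])
ZERO=np.array([541.2,-23.,0])
def st(target=None):
    o=ctrl.get_obs();p=np.array(o["ee_pos"]);M=Ro.from_rotvec(o["orientation"]).as_matrix()
    print("t",round(o["t"],2),"pos",p.round(1),"xyaw",np.degrees(np.arctan2(M[1,0],M[0,0])).round(2),"tz",M[:,2].round(3),"q",np.round(o["qpos"],2),"w",round(o["width"],1))
    f=np.array(o["ft_force"]);print("travel",((p-ZERO)@EY).round(1),"lat",((p-ZERO)@EX).round(1),"F ey,ex,z",(f@EY).round(1),(f@EX).round(1),f[2].round(1))
    if target is not None:
        T=ZERO+target[0]*EY+target[1]*EX;T[2]=target[2];print("shift frac",(M.T@(T-p)/200).round(3))
E
python3 -c "
from h import *
st((49,0,222))"
```

```text
t 1.35 pos [ 305.9 -364.1  222.6] xyaw 93.48 tz [-0.  0. -1.] q [-0.9   0.2   1.95 -0.    0.99 -0.96] w 0.7
travel -325.7 lat -256.2 F ey,ex,z -0.8 -0.2 0.7
shift frac [1.876 1.277 0.003]
```

Call:
servo_tool(
  rows=[
    [0,0,0,0.938,0.64,0,0],
    [0,0,0,0.938,0.64,0,0],
    [0,0,0,0.938,0.64,0,0],
    [0,0,0,0.938,0.64,0,0],
    [0,0,0,0.938,0.64,0,0],
    [0,0,0,0.938,0.64,0,0],
  ],
)

```text
t: 2.1
ee_pos: [421.9, -169.3, 222.6]
orientation: [-2.151, -2.289, 0.001]
ft_force: [-0.7, -0.5, 0.6]
width: 0.3
grasp_force: 0.0
```

Call:
servo_tool(
  rows=[
    [0,0,0,0.938,0.637,0,0],
    [0,0,0,0.938,0.637,0,0],
    [0,0,0,0.938,0.637,0,0],
    [0,0,0,0.938,0.637,0,0],
    [0,0,0,0.938,0.637,0,0],
    [0,0,0,0.938,0.637,0,0],
  ],
)

```text
t: 2.85
ee_pos: [537.0, 24.7, 222.3]
orientation: [-2.153, -2.287, 0.002]
ft_force: [-1.1, -0.6, -0.4]
width: 0.4
grasp_force: 0.0
```

```bash
python3 -c "
from h import *
st((49,0,90))"
```

```text
t 2.85 pos [537.   24.7 222.3] xyaw 93.48 tz [-0.001 -0.    -1.   ] q [ 0.02  0.3   1.82 -0.    1.02 -0.04] w 0.4
travel 47.8 lat -1.2 F ey,ex,z -0.6 -1.2 -0.4
shift frac [0.006 0.007 0.662]
```

Call:
servo_tool(
  rows=[
    [0,0,0,0.006,0.006,0.2,0],
    [0,0,0,0.006,0.006,0.4,0],
    [0,0,0,0.006,0.006,0.55,0],
    [0,0,0,0.006,0.006,0.65,0],
    [0,0,0,0.006,0.006,0.65,0],
  ],
)

```text
t: 3.48
ee_pos: [537.0, 25.6, 91.5]
orientation: [-2.153, -2.285, 0.004]
ft_force: [-0.5, 0.2, 0.5]
width: 0.2
grasp_force: 0.0
```

Run:
```python
from h import *
st((34,0,92))
a=ctrl.get_image("scene")[0][130:230,190:290,::-1];b=ctrl.get_image("side")[0][160:260,190:290,::-1]
cv2.imwrite("pics/d.png",cv2.resize(np.hstack([a,b]),None,fx=4,fy=4,interpolation=cv2.INTER_CUBIC))
```

```text
t 3.48 pos [537.   25.6  91.5] xyaw 93.42 tz [-0.004 -0.    -1.   ] q [ 0.03  0.49  1.9  -0.    0.75 -0.03] w 0.2
travel 48.8 lat -1.1 F ey,ex,z 0.2 -0.5 0.5
shift frac [-0.074  0.006 -0.002]
```

View pics/d.png

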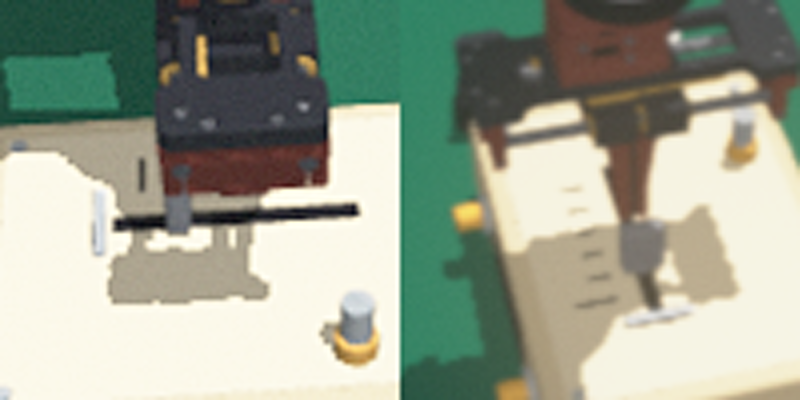

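The fingertips are down behind the paddle on its +y side, centred on it. The paddle sits at (178,215) in the left half and is still in click one. Now I'll close in until contact.

Call:
servo_tool(
  rows=[
    [0,0,0,-0.03,0.006,0,0],
    [0,0,0,-0.05,0.006,0,0],
    [0,0,0,-0.06,0.006,0,0],
    [0,0,0,-0.07,0.006,0,0],
    [0,0,0,-0.07,0.006,0,0],
  ],
)

```text
t: 4.2
ee_pos: [540.9, 13.4, 92.7]
orientation: [-2.152, -2.289, -0.0]
ft_force: [0.2, 0.3, -1.0]
width: 0.6
grasp_force: 0.0
```

```bash
python3 -c "
from h import *
st()"
```

```text
t 4.2 pos [540.9  13.4  92.7] xyaw 93.55 tz [ 0.  0. -1.] q [ 0.    0.49  1.9   0.    0.75 -0.06] w 0.6
travel 36.4 lat 2.0 F ey,ex,z 0.3 0.2 -1.0
```

Call:
servo_tool(
  rows=[
    [0,0,0,-0.008,0,0,0],
    [0,0,0,-0.008,0,0,0],
  ],
)

```text
t: 4.45
ee_pos: [540.9, 12.1, 92.6]
orientation: [-2.151, -2.289, -0.0]
ft_force: [0.2, 1.5, 0.6]
width: 0.4
grasp_force: 0.6
```

Call:
servo_tool(
  rows=[
    [0,0,0,-0.008,0,0,0],
    [0,0,0,-0.008,0,0,0],
  ],
)

```text
t: 4.7
ee_pos: [540.9, 11.3, 92.7]
orientation: [-2.151, -2.288, -0.002]
ft_force: [-1.0, 7.7, 1.3]
width: 0.3
grasp_force: 3.7
```

Call:
servo_tool(
  rows=[
    [0,0,0,-0.008,0,0,0],
    [0,0,0,-0.008,0,0,0],
  ],
)

```text
t: 4.95
ee_pos: [541.1, 9.5, 92.7]
orientation: [-2.151, -2.289, -0.001]
ft_force: [0.6, 4.1, 0.6]
width: 0.6
grasp_force: 2.1
```

Call:
servo_tool(
  rows=[
    [0,0,0,-0.01,0,0,0],
    [0,0,0,-0.02,0,0,0],
    [0,0,0,-0.03,0,0,0],
    [0,0,0,-0.03,0,0,0],
  ],
)

```text
t: 5.45
ee_pos: [541.6, 2.2, 92.7]
orientation: [2.151, 2.289, -0.001]
ft_force: [0.4, 0.4, 0.8]
width: 0.6
grasp_force: 0.0
```

Call:
servo_tool(
  rows=[
    [0,0,0,-0.01,0,0,0],
    [0,0,0,-0.02,0,0,0],
    [0,0,0,-0.03,0,0,0],
    [0,0,0,-0.03,0,0,0],
  ],
)

```text
t: 5.95
ee_pos: [541.9, -3.5, 92.7]
orientation: [2.152, 2.289, -0.0]
ft_force: [0.5, -0.3, 0.2]
width: 0.6
grasp_force: 0.0
```

Call:
servo_tool(
  rows=[
    [0,0,0,-0.005,0,0,0],
    [0,0,0,-0.01,0,0,0],
    [0,0,0,-0.01,0,0,0],
  ],
)

```text
t: 6.32
ee_pos: [542.0, -5.3, 92.7]
orientation: [2.152, 2.289, -0.0]
ft_force: [0.4, 0.6, 0.6]
width: 0.4
grasp_force: 0.0
```

Call:
servo_tool(
  rows=[
    [0,0,0,-0.008,0,0,0],
    [0,0,0,-0.008,0,0,0],
  ],
)

```text
t: 6.58
ee_pos: [542.1, -6.2, 92.7]
orientation: [-2.151, -2.288, -0.001]
ft_force: [0.0, 5.3, 0.9]
width: 0.4
grasp_force: 2.4
```

```bash
python3 -c "
from h import *
st()"
```

```text
t 6.58 pos [542.1  -6.2  92.7] xyaw 93.53 tz [-0.     0.001 -1.   ] q [-0.03  0.49  1.89  0.    0.76 -0.1 ] w 0.4
travel 16.7 lat 1.9 F ey,ex,z 5.3 0.4 0.9
```

Touching the lever at zero gives 5.3 N, so it has seated there. Now I'll back off, lift over the paddle and go round to its -y side.

Call:
servo_tool(
  rows=[
    [0,0,0,0.03,-0.007,0,0],
    [0,0,0,0.05,-0.007,-0.08,0],
    [0,0,0,0.05,-0.007,-0.2,0],
    [0,0,0,0.05,-0.007,-0.2,0],
    [0,0,0,-0.12,-0.007,-0.2,0],
    [0,0,0,-0.23,-0.007,-0.2,0],
    [0,0,0,-0.23,-0.007,-0.2,0],
    [0,0,0,-0.23,-0.007,-0.1,0],
    [0,0,0,-0.23,-0.007,0,0],
    [0,0,0,-0.23,-0.007,0,0],
  ],
)

```text
t: 7.82
ee_pos: [542.1, -52.0, 91.2]
orientation: [-2.149, -2.288, 0.003]
ft_force: [1.3, -0.7, 0.5]
width: 0.4
grasp_force: 0.0
```

Run:
```python
from h import *
st((-22,0,92))
a=ctrl.get_image("scene")[0][130:230,190:290,::-1];b=ctrl.get_image("side")[0][160:260,190:290,::-1]
cv2.imwrite("pics/e.png",cv2.resize(np.hstack([a,b]),None,fx=4,fy=4,interpolation=cv2.INTER_CUBIC))
```

```text
t 7.83 pos [542.1 -52.   91.2] xyaw 93.58 tz [-0.004  0.001 -1.   ] q [-0.12  0.5   1.89  0.    0.76 -0.18] w 0.4
travel -29.0 lat -0.9 F ey,ex,z -0.8 1.2 0.5
shift frac [ 0.035  0.004 -0.004]
```

View pics/e.png

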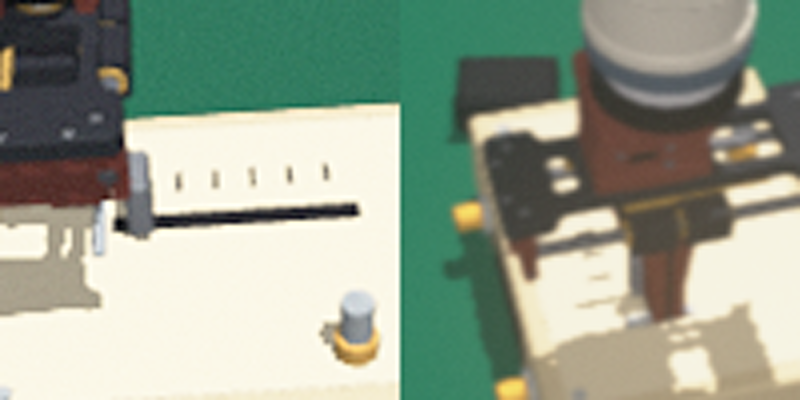

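The lever stands at the long zero mark, at (140,195) in the left half, and all five click lines are visible. The fingertips are on its -y side. Pushing forward now.

Call:
servo_tool(
  rows=[
    [0,0,0,0.02,0.003,0,0],
    [0,0,0,0.04,0.003,0,0],
    [0,0,0,0.055,0.003,0,0],
    [0,0,0,0.055,0.003,0,0],
  ],
)

```text
t: 8.43
ee_pos: [543.5, -41.6, 92.9]
orientation: [2.151, 2.29, 0.0]
ft_force: [-0.4, 0.5, -1.0]
width: 0.6
grasp_force: 0.0
```

Call:
servo_tool(
  rows=[
    [0,0,0,0.008,0,0,0],
    [0,0,0,0.008,0,0,0],
  ],
)

```text
t: 8.68
ee_pos: [543.4, -40.4, 92.7]
orientation: [2.151, 2.289, -0.0]
ft_force: [0.6, 0.1, 0.7]
width: 0.6
grasp_force: 0.3
```

Call:
servo_tool(
  rows=[
    [0,0,0,0.008,0,0,0],
    [0,0,0,0.008,0,0,0],
  ],
)

```text
t: 8.93
ee_pos: [543.4, -39.7, 92.8]
orientation: [2.15, 2.289, -0.002]
ft_force: [-0.2, -7.6, 0.6]
width: 0.4
grasp_force: 3.6
```

Call:
servo_tool(
  rows=[
    [0,0,0,0.008,0,0,0],
    [0,0,0,0.008,0,0,0],
  ],
)

```text
t: 9.18
ee_pos: [543.3, -38.0, 92.8]
orientation: [2.151, 2.289, -0.001]
ft_force: [0.1, -4.9, 1.2]
width: 0.6
grasp_force: 2.4
```

Call:
servo_tool(
  rows=[
    [0,0,0,0.01,0,0,0],
    [0,0,0,0.02,0,0,0],
    [0,0,0,0.03,0,0,0],
    [0,0,0,0.035,0,0,0],
    [0,0,0,0.035,0,0,0],
  ],
)

```text
t: 9.8
ee_pos: [542.7, -29.7, 92.6]
orientation: [-2.151, -2.289, -0.0]
ft_force: [-0.1, 0.2, 0.1]
width: 0.8
grasp_force: 0.0
```

Call:
servo_tool(
  rows=[
    [0,0,0,0.01,0,0,0],
    [0,0,0,0.02,0,0,0],
    [0,0,0,0.03,0,0,0],
    [0,0,0,0.03,0,0,0],
  ],
)

```text
t: 10.3
ee_pos: [542.4, -23.9, 92.7]
orientation: [-2.151, -2.289, 0.0]
ft_force: [0.4, 0.2, -0.3]
width: 0.4
grasp_force: 0.0
```

Call:
servo_tool(
  rows=[
    [0,0,0,0.008,0,0,0],
    [0,0,0,0.008,0,0,0],
  ],
)

```text
t: 10.55
ee_pos: [542.3, -22.4, 92.7]
orientation: [2.151, 2.289, 0.0]
ft_force: [-0.0, 0.1, -0.0]
width: 0.3
grasp_force: 0.0
```

Call:
servo_tool(
  rows=[
    [0,0,0,0.008,0,0,0],
    [0,0,0,0.008,0,0,0],
  ],
)

```text
t: 10.8
ee_pos: [542.3, -21.8, 92.7]
orientation: [2.15, 2.289, -0.001]
ft_force: [0.9, -5.5, 0.6]
width: 0.8
grasp_force: 3.1
```

Click one is confirmed, with contact where predicted. On to click two.

Call:
servo_tool(
  rows=[
    [0,0,0,0.01,0,0,0],
    [0,0,0,0.02,0,0,0],
    [0,0,0,0.03,0,0,0],
    [0,0,0,0.04,0,0,0],
    [0,0,0,0.048,0,0,0],
    [0,0,0,0.048,0,0,0],
  ],
)

```text
t: 11.55
ee_pos: [541.6, -10.9, 92.7]
orientation: [-2.151, -2.289, -0.0]
ft_force: [-0.7, -0.5, 0.0]
width: 0.5
grasp_force: 0.0
```

Call:
servo_tool(
  rows=[
    [0,0,0,0.01,0,0,0],
    [0,0,0,0.02,0,0,0],
    [0,0,0,0.03,0,0,0],
    [0,0,0,0.03,0,0,0],
  ],
)

```text
t: 12.05
ee_pos: [541.2, -5.1, 92.7]
orientation: [-2.151, -2.289, -0.0]
ft_force: [-0.3, 0.3, -0.6]
width: 0.3
grasp_force: 0.0
```

Call:
servo_tool(
  rows=[
    [0,0,0,0.006,0,0,0],
    [0,0,0,0.006,0,0,0],
  ],
)

```text
t: 12.3
ee_pos: [541.2, -4.3, 92.7]
orientation: [2.151, 2.289, -0.0]
ft_force: [-0.3, -2.2, -1.1]
width: 0.4
grasp_force: 0.9
```

Click two is confirmed. On to click three.

Call:
servo_tool(
  rows=[
    [0,0,0,0.01,0,0,0],
    [0,0,0,0.02,0,0,0],
    [0,0,0,0.03,0,0,0],
    [0,0,0,0.04,0,0,0],
    [0,0,0,0.051,0,0,0],
    [0,0,0,0.051,0,0,0],
  ],
)

```text
t: 13.05
ee_pos: [540.5, 6.5, 92.7]
orientation: [-2.151, -2.289, -0.0]
ft_force: [0.2, 0.1, -0.3]
width: 0.8
grasp_force: 0.0
```

Call:
servo_tool(
  rows=[
    [0,0,0,0.01,0,0,0],
    [0,0,0,0.02,0,0,0],
    [0,0,0,0.03,0,0,0],
    [0,0,0,0.03,0,0,0],
  ],
)

```text
t: 13.55
ee_pos: [540.1, 12.2, 92.7]
orientation: [-2.151, -2.29, -0.0]
ft_force: [-0.1, -0.0, -0.4]
width: 0.4
grasp_force: 0.0
```

The lever snapped ahead again. Now I'll back off, lift clear and check.

Call:
servo_tool(
  rows=[
    [0,0,0,-0.06,0,0,0],
    [0,0,0,-0.1,0,-0.1,0],
    [0,0,0,-0.1,0,-0.4,0],
    [0,0,0,-0.2,0,-0.7,0],
    [0,0,0,-0.6,0,-0.7,0],
    [0,0,0,-1,0,-0.7,0],
    [0,0,0,-1,0,-0.7,0],
    [0,0,0,-1,0,-0.7,0],
    [0,0,0,-1,0,-0.7,0],
  ],
)

```text
t: 14.68
ee_pos: [552.1, -187.5, 232.4]
orientation: [-2.152, -2.288, 0.0]
ft_force: [0.0, 1.0, -0.9]
width: 0.3
grasp_force: 0.0
```

Run:
```python
from h import *
st()
a=ctrl.get_image("scene")[0][130:270,140:380,::-1];cv2.imwrite("pics/f.png",cv2.resize(a,None,fx=3.3,fy=3.3,interpolation=cv2.INTER_CUBIC))
```

```text
t 14.68 pos [ 552.1 -187.5  232.4] xyaw 93.51 tz [-0.001  0.001 -1.   ] q [-0.35  0.35  1.72  0.    1.08 -0.41] w 0.3
travel -164.9 lat 0.5 F ey,ex,z 1.0 0.1 -0.9
```

View pics/f.png

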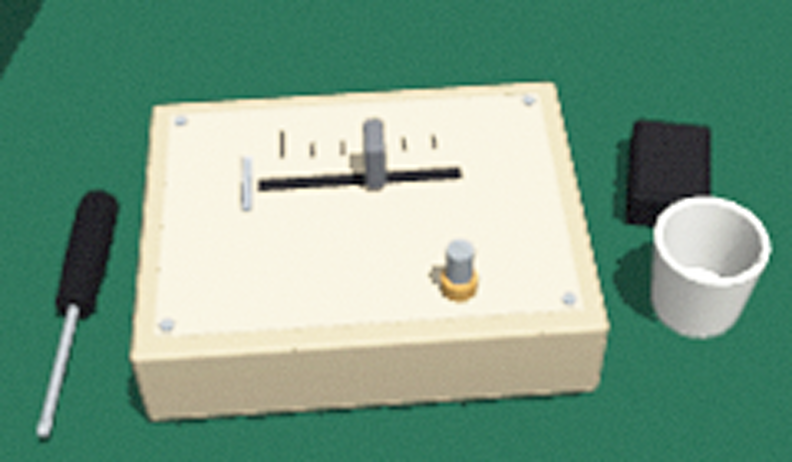

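The lever at (374,155) hides the third click line. Zero, one and two show to its left at 282, 312 and 342, and four and five to its right at 404 and 434. The other objects haven't moved and the robot is clear.

```bash
python3 -c "
from workcell import ctrl
print(ctrl.close_job())"
```

```text
the job is handed in; nothing more can be done
None
```

The lever went back to zero, then forward click by click, and now sits in the third click without having reached the fourth; the other things are where they were, and the job is handed in.

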